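Heat sink and straightedge on the sloped rest

ROBOT

A 6-joint arm with a two-finger parallel gripper is mounted at the origin on a cart in front of the work surface, level with it; the furniture and walls round the work are solid. World frame = base frame: x ahead of the robot, y to its left, z up, the work surface at z = 0. Lengths are in m, angles in rad, forces in N, time in s.
With the tool pointing down it reaches from about 0.425 to 0.95 m from the base axis. Payload 3.5 kg.
Tool frame: the origin (TCP) lies midway between the tips of the shut fingers; the grasp point (between the pads) lies 19 mm behind it (ctrl.hold_point_z is the distance from the TCP to the grasp point, in m); z points along the fingers, y is the line along which they close (so a half turn about z gives the same grasp; the last joint's range is limited). The gripper opens to 85 mm and grips with 20 to 120 N. Pads are 22 mm wide; open, the fingers measure 114 mm over their backs; the gripper's body (76 mm by 85 mm) begins 54 mm behind the grasp point. The pads swing forward as they close: fully open they stand 13 mm farther back than shut.
Start: joints at [-0.847, 0.286, 1.577, -0, 1.279, -0.15], TCP at [0.518, -0.433, 0.231] pointing down, gripper open.
Joint ranges: [-2.77, 2.77], [-0.9, 2.22], [0.21, 2.48], [-1.53, 4.67], [0.24, 2.81], [-2.84, 2.84]. Speed limits (rad/s): [2.79, 2.79, 3.14, 3.14, 3.14, 3.14].

INTERFACE

Orientations are given as a unit quaternion [x, y, z, w].
In Python, from plant import readout, cams, sign_off, ctrl gives the robot as it stands. The module is installed in compiled form; this text tells all that it offers.
- The arm moves only by the tool step_arm, never from a script. Its argument "increments" is a list of rows, each a list of 2 entries, a list of its own where there are three numbers: the shift along the world's x, y, z in mm, then the turn, a rotation vector about the world's x, y, z in rad. In form: [[[x, y, z], [rx, ry, rz]], ...]. A call has 1 to 8 rows; each row shifts and turns the commanded pose from where the row before left it; what a row does not reach is not made up. A row lasts 1/12 s, in which the tool goes at most 41.7 mm and 7.16 degrees, less where a joint would pass 70% of its speed; a pose out of reach is approached as far as the arm can. A call is refused whole if a number of a shift passes 41.7 or a number of a turn 0.125, either way. A call with a gripper value outside its range is refused whole. "fingers" is the opening, from -1 (shut) to 1 (fully open), set as the call begins (left out, the last holds). The fingers move at their own pace and stop on an object; "grip_force" is the grip in N (left out, the last holds). Time passes only in rows, so rows that do not move let the fingers close. It gives the time, the measured TCP pose, the force, the opening and the grip force at its end, in the units of the state.
- readout.get_state(): the state, without advancing time (a new reading comes with each control period).
- cams.read_camera(name): name is "scene" or "top" or "wrist"; returns the picture (400x640x3 uint8, red, green, blue); there is no depth.
- cams.get_calibration(name): a dict with "fx", "fy", "cx", "cy" (pixels), "distortion" ([k1, k2, p1, p2, k3] as OpenCV has them; the pictures are not rectified), "eye" and "rotation" of the camera in the world; the wrist camera has in their place "T_tool_cam" (4x4, takes a point from camera to tool coordinates, whose origin is the TCP and whose axes are the flange's). Camera axes: x right, y up, looking along -z (the intrinsics and any distortion apply to the point x, -y, -z); pixel columns grow to the right and rows downward; lengths in m; the calibration is good to about 2 mm. A picture is of the moment at which its call begins: read the wrist's pose just before it. get_calibration takes no time and is no camera call.
- sign_off(): hands the job in; it is judged then, once.
The state is a dict: "time": time; "qpos": joint angles; "dq": joint speeds; "joint_efforts": joint torques, N m; "eef_pos": TCP position; "tcp_rot": TCP orientation; "contact_force": force on the tool from outside, world axes, zero at the start; "wrist_torque": the same for the moment, N m; "opening": opening from 0.0 (shut) to 1.0 (fully open); "finger_force": force on a finger pad.
Only numpy, scipy, OpenCV 4.12 (cv2) and the standard library are available. Lean on these libraries where they do the work, as an engineer would, in place of code of your own. Each camera call takes 0.05 s, during which the arm holds its last target. There are 200 camera calls.

TASK

Set up a straightness check on the sloped rest: lay the long finned heat sink, fins up, centrally across its two narrow rails with a long side down against both toe stops, and let go of it. Then lay the straightedge flat across the same rails, handle up, flush along the whole of the heat sink's uphill long side, and leave both lying there. Leave the other things on the bench where they are.

Things in the scene. Friction and masses are not known exactly. Their poses are not given: they have to be found in the camera images.
- stand: the rest's low grey stand, fixed to the black mat (top at z = 0.003): base plate 150 (x) x 104 (y) x 8 mm with posts that carry the rails. Origin: centre of its underside; x points horizontally the way the rails rise (away from the robot), z up. Open between the rails down to the base plate, except for a thin tie rod just under the rails' surface near their top end
- rest: two aluminium rails, 140 mm long, 14 mm wide, centre lines 36 mm either side of the middle (58 mm gap), rising at 20 degrees. At the foot of each a dark toe stop, 14 mm wide, 14 mm high, nothing between the toes. Origin: in the plane of the rails' upper surface, midway between them, at the toes' uphill faces, 40 mm above the mat. x up the slope, y left across the rails, z square to the slope
- heatsink: bare aluminium extruded heat sink, 110 mm long (y), 50 mm wide (x), 24 mm high (z), about 0.2 kg: flat 7 mm base, seven upright fins along its length, the outer two flush with the long sides. Lies on the mat fins up. Origin: centre of its underside. Both ends and both long sides are alike. Grip it across its 50 mm width
- straightedge: steel straightedge: flat bar 150 mm long (y), 36 mm wide (x), 6 mm thick, about 0.2 kg, with a black block handle in the middle of its upper face, 50 mm long (y), 14 mm wide (x), its top 30 mm above the underside. Lies on the mat handle up. Origin: centre of its underside. Ends and long sides are alike. Grip the handle by its ends or sides
- tape: yellow tape roll, 56 mm across, 18 mm high, a bystander. Origin: centre of its underside
- spool: blue and white solder spool, 60 mm across, 31 mm high, a bystander. Origin: centre of its underside
- cooler: small square finned heat sink, 32 x 32 x 18 mm, a bystander. Origin: centre of its underside
- driver: screwdriver with a blue handle, 152 mm long, a bystander. Origin: centre of its underside
- flux: dropper bottle with a red cap, 42 mm across, 125 mm high, a bystander. Origin: centre of its underside
- bin: open blue bin with pins, 60 x 80 x 35 mm, a bystander. Origin: centre of its underside

How it is judged:
On the way:
1. the heat sink lies released on both rails, fins up, against both toe stops (x of heatsink in the frame of rest between 0.022 and 0.0285 m and y of heatsink in the frame of rest between -0.01 and 0.01 m and z of heatsink in the frame of rest between -0.003 and 0.004 m and angle between the y axis of heatsink and the y axis of rest, either way round below 0.04 rad and angle between the z axis of heatsink and the z axis of rest, either way round below 0.06 rad and angle between heatsink's own z axis and vertical below 0.7 rad and contact force between the fingers and heatsink below 0.1 N and linear speed of heatsink below 0.02 m/s), for 0.2 s.
At the end, for the whole second after the job is handed in: Heat sink fins up on both rails, centred within 10 mm, within 3.5 mm of both toe stops and parallel within 0.04 rad; straightedge flat on the rails, handle up, within 2.5 mm of its uphill side, parallel within 0.03 rad, middles within 18 mm; both released and at rest (x of heatsink in the frame of rest between 0.022 and 0.0285 m and y of heatsink in the frame of rest between -0.01 and 0.01 m and z of heatsink in the frame of rest between -0.003 and 0.004 m and angle between the y axis of heatsink and the y axis of rest, either way round below 0.04 rad and angle between the z axis of each of heatsink, straightedge and the z axis of rest, either way round below 0.06 rad and angle between each of heatsink, straightedge's own z axis and vertical below 0.7 rad and (x of straightedge in the frame of heatsink between 0.0405 and 0.0455 m or x of straightedge in the frame of heatsink between -0.0455 and -0.0405 m) and x of straightedge in the frame of rest between 0.06 and 0.076 m and y of straightedge in the frame of heatsink between -0.018 and 0.018 m and z of straightedge in the frame of rest between -0.003 and 0.004 m and angle between the y axis of straightedge and the y axis of heatsink, either way round below 0.03 rad and linear speed of each of heatsink, straightedge below 0.01 m/s); the robot touches nothing.
It fails at once if one of the bystanders (tape roll, spool, small square heat sink, screwdriver, dropper bottle, bin) is moved more than 30 mm (distance of any of tape, spool, cooler, driver, flux, bin from where it was at the start of the episode above 0.03 m).
It also fails if it takes over 51 s, if anything falls off the work surface, if the arm or the gripper's body presses on something with over 40 N, if the wrist force passes 120 N, or if a joint passes its speed limit or range.

## Working session

There is one attempt and no reset: what is moved stays moved. The work goes in short steps, Python scripts to look and compute and a tool call to move; the robot and the scene stay as the last step left them, time stands still between calls to the robot, and variables do not carry over. Pictures are saved under pics/ and viewed, at most 10 in all, crops included, and the job is handed in when it is done.

Besides the shell and the picture viewer there is one more tool, called after "Request:" in YAML: its name, and indented under it one key for each argument. step_arm: Moves the arm, as the interface text tells. Its arguments: {"type":"object","properties":{"increments":{"type":"array","items":{"type":"array"}},"fingers":{"type":"number"},"grip_force":{"type":"number"}},"required":["increments"]}

```bash
mkdir -p pics; python3 - <<'E'
from plant import readout,cams,ctrl
import cv2,numpy as np
s=readout.get_state();print({k:np.round(v,3).tolist() for k,v in s.items()},ctrl.hold_point_z)
for n in("scene","top","wrist"):
    im=cams.read_camera(n);cv2.imwrite(f"pics/{n}0.png",im[:,:,::-1]);c=cams.get_calibration(n);print(n,{k:np.round(v,4).tolist() for k,v in c.items()})
E
```

```text
{'time': 0.0, 'qpos': [-0.847, 0.287, 1.578, 0.0, 1.279, -0.15], 'dq': [-0.002, 0.002, 0.002, 0.0, -0.001, 0.0], 'joint_efforts': [0.001, -40.598, -29.263, -0.0, 0.006, -0.0], 'eef_pos': [0.517, -0.433, 0.23], 'tcp_rot': [0.906, 0.423, -0.0, -0.001], 'contact_force': [-0.536, -0.515, -0.567], 'wrist_torque': [-0.004, 0.005, -0.02], 'finger_force': 0.0, 'opening': 1.001} 0.0187
scene {'fx': 445.5332, 'fy': 445.5332, 'cx': 324.8666, 'cy': 199.9604, 'distortion': [0.0021, 0.0, 0.0, 0.0, 0.0], 'eye': [0.1533, -0.9432, 0.4174], 'rotation': [0.5314, -0.1386, -0.2046, 0.8103]}
top {'fx': 377.3428, 'fy': 377.3428, 'cx': 319.9803, 'cy': 201.6205, 'distortion': [-0.0087, 0.0, 0.0, 0.0, 0.0], 'eye': [0.4259, -0.252, 0.9207], 'rotation': [0.0376, -0.0366, -0.6976, 0.7145]}
wrist {'fx': 287.1912, 'fy': 287.1912, 'cx': 324.449, 'cy': 200.6698, 'distortion': [-0.0335, 0.0, 0.0, 0.0, 0.0], 'T_tool_cam': [[0.0001, 0.9636, 0.2673, 0.0668], [1.0, 0.0003, -0.0016, 0.0006], [-0.0016, 0.2673, -0.9636, -0.1426], [0.0, 0.0, 0.0, 1.0]]}
```

View pics/top0.png

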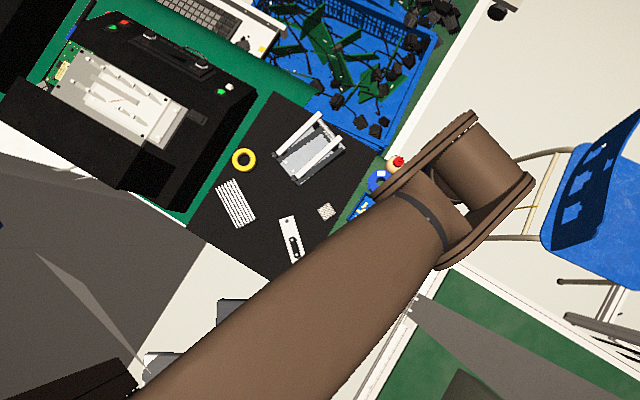

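View pics/scene0.png

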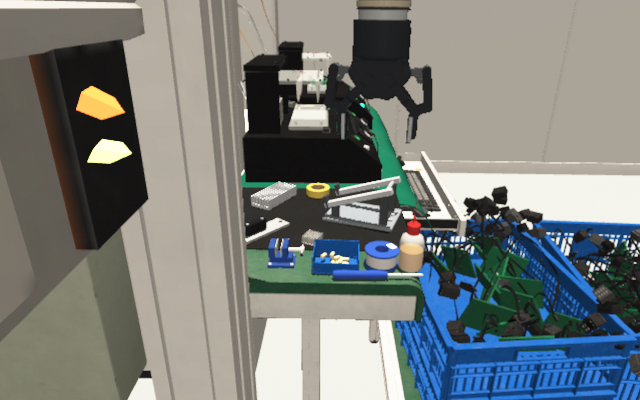

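Top view: heat sink at px (235,203), straightedge (291,240), rest (310,150) with its toes towards the lower left, tape (243,159), cooler (326,211). The scene view shows the spool, flux bottle, driver and bin at the right-hand edge.

```bash
cat > h.py <<'E'
import numpy as np,cv2
from scipy.spatial.transform import Rotation as R
from plant import readout,cams,ctrl
def cam(n,st=None):
    c=cams.get_calibration(n)
    if n=="wrist":
        T=np.eye(4);T[:3,:3]=R.from_quat(st["tcp_rot"]).as_matrix();T[:3,3]=st["eef_pos"];T=T@np.array(c["T_tool_cam"])
    else:
        T=np.eye(4);T[:3,:3]=R.from_quat(c["rotation"]).as_matrix();T[:3,3]=c["eye"]
    K=np.array([[c["fx"],0,c["cx"]],[0,c["fy"],c["cy"]],[0,0,1.]]);return K,np.array(c["distortion"],float),T
def rays(C,px):
    K,d,T=C;u=cv2.undistortPoints(np.array(px,float).reshape(-1,1,2),K,d)[:,0]
    return np.c_[u[:,0],-u[:,1],-np.ones(len(u))]@T[:3,:3].T,T[:3,3]
def cast(C,px,z=None,n=None,p0=None):
    """rays onto plane z=const or plane (n,p0)"""
    D,o=rays(C,px)
    if n is None:n=np.array([0,0,1.]);p0=np.array([0,0,z])
    return o+D*((np.dot(p0-o,n))/(D@n))[:,None]
def proj(C,P):
    K,d,T=C;X=(np.atleast_2d(P)-T[:3,3])@T[:3,:3];X=X*[1,-1,-1]
    return cv2.projectPoints(X,np.zeros(3),np.zeros(3),K,d)[0][:,0]
def snap(n,f):
    st=readout.get_state();im=cams.read_camera(n)[:,:,::-1].copy();cv2.imwrite(f"pics/{f}.png",im)
    return im,cam(n,st),st
E
python3 - <<'E'
from h import *
np.set_printoptions(precision=3,suppress=True)
C=cam("top")
for n,px,z in [("sink",(235,203),.027),("edge",(291,240),.009),("edge ends",(282,216),.009),("",(299,264),.009),("sink ends",(226,181),.02),("",(244,226),.02),("rest base",(310,155),.011),("cooler",(326,211),.02),("tape",(243,159),.02),("toeR",(277,178),.05),("railtopR",(320,115),.09),("railtopL",(341,150),.09),('flux',(398,161),.125),('matcorner',(272,92),.003),('m',(378,153),.003),('m',(187,225),.003)]:print(n,cast(C,[px],z)[0])
E
```

```text
sink [ 0.512 -0.047  0.027]
edge [ 0.428 -0.182  0.009]
edge ends [ 0.485 -0.158  0.009]
 [ 0.371 -0.203  0.009]
sink ends [ 0.566 -0.021  0.02 ]
 [ 0.458 -0.07   0.02 ]
rest base [ 0.636 -0.222  0.011]
cooler [ 0.499 -0.265  0.02 ]
tape [ 0.621 -0.06   0.02 ]
toeR [ 0.571 -0.148  0.05 ]
railtopR [ 0.711 -0.245  0.09 ]
railtopL [ 0.631 -0.294  0.09 ]
flux [ 0.601 -0.415  0.125]
matcorner [ 0.798 -0.122  0.003]
m [ 0.647 -0.39   0.003]
m [0.458 0.073 0.003]
```

Request:
step_arm:
  increments:
    - [[2, 36, 0], [0, 0, 0]]
    - [[2, 36, 0], [0, 0, 0]]
    - [[2, 36, 0], [0, 0, 0]]
    - [[2, 36, 0], [0, 0, 0]]
    - [[2, 36, 0], [0, 0, 0]]
    - [[2, 36, 0], [0, 0, 0]]
    - [[2, 36, 0], [0, 0, 0]]
    - [[0, 10, 0], [0, 0, 0]]

```text
time: 0.82
eef_pos: [0.5312, -0.1668, 0.2309]
tcp_rot: [0.905, 0.425, 0.0, -0.001]
contact_force: [-0.1, -0.0, 0.1]
opening: 0.994
finger_force: 0.0
```

```bash
python3 - <<'E'
from h import *
im,C,st=snap("wrist","w1");print(st["eef_pos"],st["tcp_rot"],st["qpos"],st["dq"])
import pickle;pickle.dump((C,st),open("w1.pkl","wb"))
im,C,st=snap("top","t1")
E
```

```text
[ 0.53121707 -0.16681297  0.23089821] [ 9.05321092e-01  4.24726156e-01  1.24362798e-04 -1.18193412e-03] [-4.87230078e-01  2.75676185e-02  1.86936391e+00  1.70887621e-03
  1.24640115e+00  2.05700733e-01] [ 0.14373667 -0.06090423  0.05940103 -0.04651386 -0.02410278  0.14321803]
```

View pics/w1.png

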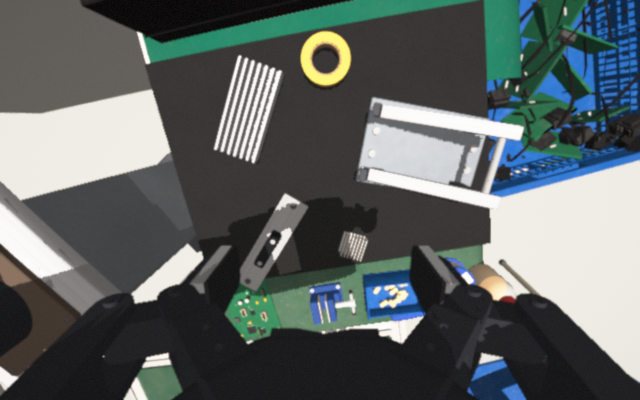

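Wrist view: heat sink at (248,110), tape (326,59), rest with rails from toes at (376,107)/(362,174) up to (520,130)/(497,202), straightedge (273,242), cooler (353,246).

```bash
python3 - <<'E'
from h import *
import pickle
np.set_printoptions(precision=4,suppress=True)
C,st=pickle.load(open("w1.pkl","rb"));im=cv2.imread("pics/w1.png");g=cv2.cvtColor(im,cv2.COLOR_BGR2GRAY)
print("cam",C[2][:3,3])
def rect(box,th,z,k):
    x0,y0,x1,y1=box;m=np.zeros_like(g);m[y0:y1,x0:x1]=(g[y0:y1,x0:x1]>th)*255
    m=cv2.morphologyEx(m,cv2.MORPH_CLOSE,np.ones((k,k)))
    c=max(cv2.findContours(m,0,1)[0],key=cv2.contourArea)
    P=cast(C,c.reshape(-1,2),z)
    r=cv2.minAreaRect((P[:,:2]*1000).astype(np.float32));b=cv2.boxPoints(r);print(th,r);return b
for th in(60,90,130,170):rect((205,45,292,172),th,.027,9)
for th in(60,80,100,130):rect((235,185,315,296),th,.009,9)
a=cv2.resize(im[40:300,200:540],None,fx=2.3,fy=2.3,interpolation=cv2.INTER_CUBIC);cv2.imwrite("pics/w1z.png",a)
E
```

```text
cam [ 0.5745 -0.1161  0.3736]
60 ((507.29486083984375, -32.638893127441406), (122.21581268310547, 91.91192626953125), 30.79738426208496)
90 ((512.5223388671875, -49.09489440917969), (112.52857208251953, 53.81827926635742), 30.507368087768555)
130 ((512.4465942382812, -48.749114990234375), (111.20439147949219, 51.63669204711914), 30.617237091064453)
170 ((512.3978271484375, -48.75624084472656), (110.37210845947266, 50.884647369384766), 30.349679946899414)
60 ((412.1466369628906, -197.12353515625), (154.21607971191406, 115.90866088867188), 50.553768157958984)
80 ((411.6113586425781, -197.55772399902344), (152.8601531982422, 115.64044952392578), 50.556339263916016)
100 ((402.0655822753906, -196.99697875976562), (172.9202880859375, 37.09531784057617), 19.775705337524414)
130 ((425.2227783203125, -202.77159118652344), (44.16315460205078, 35.85321807861328), 61.47785568237305)
```

View pics/w1z.png

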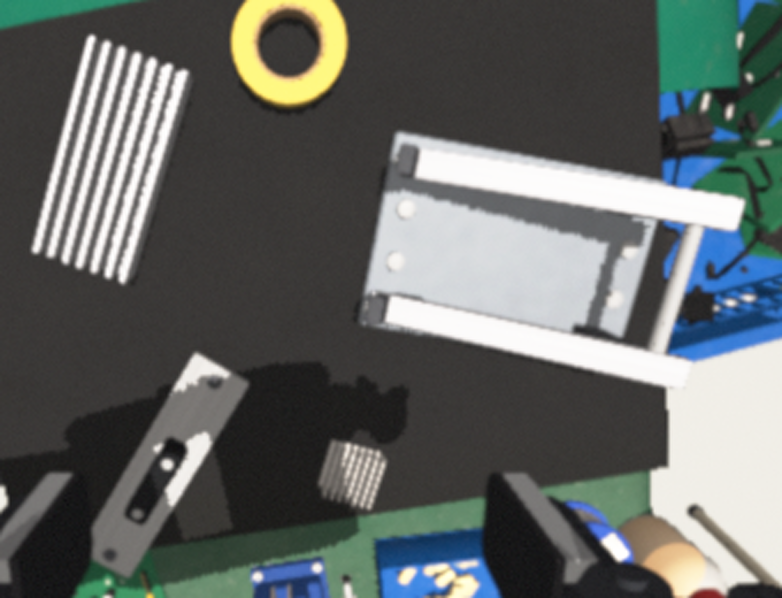

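Zoom: the heat sink is cleanly outlined. Rails run from toe faces at zoom (418,150)/(388,296) to (744,199)/(690,361). The straightedge lies half in shadow, with corners at (196,352), (248,382) and (124,578).

```bash
cat > rest.py <<'E'
from h import *
def rest(C,g,boxes,th=215,yaw=-.6,o=(0.57,-0.17)):
    """boxes: polygons around left(y+) and right rail. returns yaw, origin"""
    o=np.array([*o,.043])
    M=[]
    for b in boxes:
        m=np.zeros_like(g);cv2.fillPoly(m,[np.array(b,np.int32)],255);m&=((g>th)*255).astype(np.uint8)
        c=max(cv2.findContours(m,0,1)[0],key=cv2.contourArea).reshape(-1,2);M.append(c)
    for i in range(8):
        Rm=(R.from_euler('z',yaw)*R.from_euler('y',-np.radians(20))).as_matrix()
        Q=[(cast(C,c,n=Rm[:,2],p0=o)-o)@Rm for c in M]
        rs=[cv2.minAreaRect((q[:,:2]*1000).astype(np.float32)) for q in Q]
        d=[]
        for q in Q:
            vx,vy,_,_=cv2.fitLine((q[:,:2]*1000).astype(np.float32),cv2.DIST_L2,0,.01,.01).ravel();d.append(vy/vx)
        ctr=np.mean([r[0] for r in rs],0)/1000
        x0=np.mean([np.percentile(q[:,0],2) for q in Q])
        a=np.mean(d);yaw+=a;o=o+Rm@np.array([x0,ctr[1],0]);o[2]=.043
    for q in Q:print("rail",(q[:,:2].min(0),q[:,:2].max(0)))
    print("rects",rs,d);return yaw,o
E
python3 - <<'E'
from rest import *
import pickle
np.set_printoptions(precision=4,suppress=True)
C,st=pickle.load(open("w1.pkl","rb"));im=cv2.imread("pics/w1.png");g=cv2.cvtColor(im,cv2.COLOR_BGR2GRAY)
f=lambda P:[(x/2.3+200,y/2.3+40) for x,y in P]
b=[f([(412,142),(750,192),(746,236),(408,185)]),f([(382,288),(700,355),(694,394),(378,330)])]
for th in(180,215,235):print(rest(C,g,b,th))
P=cast(C,f([(196,352),(248,382),(124,578)]),.009);print(P,np.linalg.norm(P[0]-P[1]),np.linalg.norm(P[1]-P[2]))
E
```

```text
rail (array([-0.0053,  0.0263]), array([0.1395, 0.0443]))
rail (array([ 0.001 , -0.0456]), array([ 0.1454, -0.0253]))
rects [((67.09497833251953, 35.377357482910156), (17.81049156188965, 144.81300354003906), 89.778076171875), ((73.17677307128906, -35.377357482910156), (144.25454711914062, 18.703598022460938), 0.774276852607727)] [np.float32(-0.00920948), np.float32(0.0092094615)]
(np.float32(-0.87990224), array([ 0.6049, -0.1686,  0.043 ]))
rail (array([-0.0053,  0.0266]), array([0.1391, 0.0438]))
rail (array([ 0.0009, -0.0445]), array([ 0.1449, -0.0259]))
rects [((66.86672973632812, 35.19622039794922), (16.565397262573242, 144.49539184570312), 89.64793395996094), ((72.91258239746094, -35.19622039794922), (18.619098663330078, 144.02557373046875), 89.98403930664062)] [np.float32(-0.013160063), np.float32(0.013160046)]
(np.float32(-0.8737819), array([ 0.605 , -0.1689,  0.043 ]))
rail (array([-0.001 ,  0.0295]), array([0.1378, 0.0426]))
rail (array([-0.0006, -0.0441]), array([ 0.1433, -0.0296]))
rects [((68.41993713378906, 36.06385040283203), (138.74868774414062, 12.926259994506836), 0.07512064278125763), ((71.40469360351562, -36.063846588134766), (14.32015323638916, 143.96524047851562), 89.224609375)] [np.float32(0.002981402), np.float32(-0.0029814453)]
(np.float32(-0.8646375), array([ 0.6046, -0.1712,  0.043 ]))
[[ 0.4772 -0.1527  0.009 ]
 [ 0.4884 -0.1851  0.009 ]
 [ 0.3442 -0.233   0.009 ]] 0.03428837997594863 0.15200553980988166
```

Request:
step_arm:
  increments:
    - [[-4, 24, -25], [0, 0, -0.07]]
    - [[-4, 24, -25], [0, 0, -0.07]]
    - [[-4, 24, -25], [0, 0, -0.07]]
    - [[-4, 24, -25], [0, 0, -0.07]]
    - [[-3, 22, -25], [0, 0, -0.065]]
    - [[0, 0, 0], [0, 0, 0]]
    - [[0, 0, 0], [0, 0, 0]]
    - [[0, 0, 0], [0, 0, 0]]

```text
time: 1.58
eef_pos: [0.5139, -0.055, 0.1074]
tcp_rot: [0.965, 0.261, 0.001, 0.001]
contact_force: [-0.5, 0.3, 0.9]
opening: 1.002
finger_force: 0.0
```

```bash
python3 - <<'E'
from h import *
np.set_printoptions(precision=4,suppress=True)
im,C,st=snap("wrist","w2");print(st["eef_pos"],R.from_quat(st["tcp_rot"]).as_matrix())
g=cv2.cvtColor(im,cv2.COLOR_BGR2GRAY)
P=proj(C,[[.5124,-.0487,.027]])[0].astype(int);print(P)
for th in(130,170):
    m=((g>th)*255).astype(np.uint8);m[300:]=0;m=cv2.morphologyEx(m,cv2.MORPH_CLOSE,np.ones((15,15)))
    for c in cv2.findContours(m,0,1)[0]:
        if cv2.pointPolygonTest(c,(float(P[0]),float(P[1])),False)>=0:print(cv2.minAreaRect((cast(C,c.reshape(-1,2),.027)[:,:2]*1000).astype(np.float32)))
E
```

```text
[ 0.5139 -0.055   0.1074] [[ 0.8634  0.5045  0.002 ]
 [ 0.5045 -0.8634 -0.0013]
 [ 0.001   0.0021 -1.    ]]
[315 204]
((513.531494140625, -47.619606018066406), (109.138916015625, 50.92290115356445), 30.531349182128906)
((528.65576171875, -38.65229415893555), (72.51969909667969, 49.92837142944336), 30.564476013183594)
```

Request:
step_arm:
  increments:
    - [[-1, 7, -30], [0, 0, 0]]
    - [[0, 0, -30], [0, 0, 0]]
    - [[0, 0, -25], [0, 0, 0]]
    - [[0, 0, -13], [0, 0, 0]]
    - [[0, 0, -5], [0, 0, 0]]
    - [[0, 0, 0], [0, 0, 0]]
    - [[0, 0, 0], [0, 0, 0]]

```text
time: 2.22
eef_pos: [0.5133, -0.0475, 0.0049]
tcp_rot: [0.965, 0.261, 0.001, 0.001]
contact_force: [0.9, 0.1, 0.2]
opening: 0.999
finger_force: 0.0
```

Request:
step_arm:
  increments:
    - [[0, 0, 0], [0, 0, 0]]
    - [[0, 0, 0], [0, 0, 0]]
    - [[0, 0, 0], [0, 0, 0]]
    - [[0, 0, 0], [0, 0, 0]]
    - [[0, 0, 0], [0, 0, 0]]
    - [[0, 0, 0], [0, 0, 0]]
    - [[0, 0, 0], [0, 0, 0]]
    - [[0, 0, 0], [0, 0, 0]]
  fingers: -1
  grip_force: 60

```text
time: 2.88
eef_pos: [0.513, -0.0467, 0.0049]
tcp_rot: [0.965, 0.261, 0.001, 0.001]
contact_force: [-1.1, -1.1, 6.0]
opening: 0.568
finger_force: 65.5
```

Request:
step_arm:
  increments:
    - [[0, 0, 30], [0, 0, 0]]
    - [[0, 0, 35], [0, 0, 0]]
    - [[0, 0, 35], [0, 0, 0.06]]
    - [[0, 0, 35], [0, 0, 0.06]]
    - [[0, 0, 20], [0, 0, 0.058]]
    - [[0, 0, 0], [0, 0, 0]]
    - [[0, 0, 0], [0, 0, 0]]
    - [[0, 0, 0], [0, 0, 0]]

```text
time: 3.55
eef_pos: [0.51, -0.0457, 0.156]
tcp_rot: [0.938, 0.346, -0.002, -0.001]
contact_force: [0.7, -0.6, -1.7]
opening: 0.574
finger_force: 64.8
```

```bash
python3 - <<'E'
from rest import *
import pickle
np.set_printoptions(precision=4,suppress=True)
im,C,st=snap("wrist","w3");print(st["eef_pos"],R.from_quat(st["tcp_rot"]).as_matrix(),st["contact_force"])
pickle.dump((C,st),open("w3.pkl","wb"))
yaw,o=-.8646,np.array([.6046,-.1712,.043]);Rm=(R.from_euler('z',yaw)*R.from_euler('y',-np.radians(20))).as_matrix()
g=cv2.cvtColor(im,cv2.COLOR_BGR2GRAY)
b=[proj(C,o+np.array([[-.003,s*36-11,0],[143,s*36-11,0],[143,s*36+11,0],[-3,s*36+11,0]])/1000@Rm.T) for s in(1,-1)]
for th in(200,220,235):print(rest(C,g,b,th,yaw,o[:2]))
for q in b:cv2.polylines(im,[q.astype(np.int32)],True,(0,0,255))
cv2.imwrite("pics/w3b.png",im)
E
```

```text
[ 0.51   -0.0457  0.156 ] [[ 0.7611  0.6486 -0.0039]
 [ 0.6486 -0.7611  0.0012]
 [-0.0022 -0.0035 -1.    ]] [ 0.6714 -0.6233 -1.7303]
rail (array([-0.0026,  0.0269]), array([0.1052, 0.0449]))
rail (array([-0.0008, -0.0443]), array([ 0.1242, -0.0265]))
rects [((51.32371520996094, 36.18954849243164), (17.956432342529297, 107.94974517822266), 89.60958862304688), ((61.70404815673828, -36.18955993652344), (124.76263427734375, 17.655336380004883), 0.8329719305038452)] [np.float32(-0.0062729847), np.float32(0.006272943)]
(np.float32(-0.8961184), array([ 0.606 , -0.1725,  0.043 ]))
rail (array([-0.001 ,  0.0295]), array([0.1042, 0.0424]))
rail (array([-0.0017, -0.0426]), array([ 0.1216, -0.0299]))
rects [((51.60745620727539, 36.13471221923828), (105.17615509033203, 12.52196979522705), 0.5193188786506653), ((59.98139953613281, -36.13472366333008), (12.639371871948242, 123.3038101196289), 89.85938262939453)] [np.float32(0.00046066323), np.float32(-0.00046061876)]
(np.float32(-0.8669505), array([ 0.6058, -0.173 ,  0.043 ]))
rail (array([-0.0006,  0.0304]), array([0.1036, 0.0416]))
rail (array([-0.0015, -0.0414]), array([ 0.1177, -0.031 ]))
rects [((51.467376708984375, 36.11499786376953), (104.16160583496094, 11.04952335357666), 0.23891614377498627), ((58.129737854003906, -36.115013122558594), (119.15921783447266, 10.446534156799316), 0.21347691118717194)] [np.float32(-0.0015887942), np.float32(0.0015888322)]
(np.float32(-0.8624784), array([ 0.6062, -0.1737,  0.043 ]))
```

View pics/w3b.png

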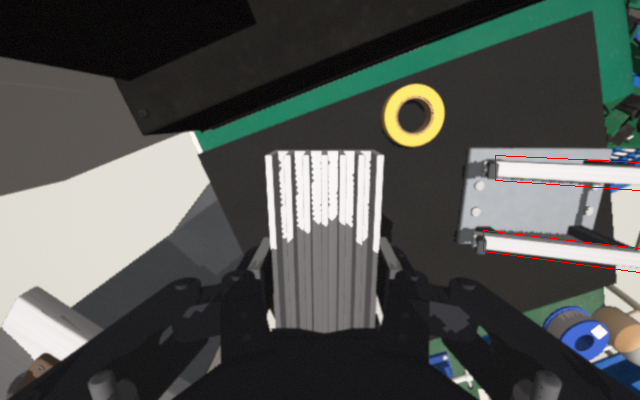

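Request:
step_arm:
  increments:
    - [[14, -18, 0], [-0.0332, -0.0283, 0]]
    - [[14, -18, -4], [-0.0332, -0.0283, 0]]
    - [[14, -18, -10], [-0.0332, -0.0283, 0]]
    - [[14, -18, -10], [-0.0332, -0.0283, 0]]
    - [[14, -18, -10], [-0.0332, -0.0283, 0]]
    - [[14, -18, -10], [-0.0332, -0.0283, 0]]
    - [[14, -18, -10], [-0.0332, -0.0283, 0]]
    - [[13, -19, -8], [-0.0332, -0.0283, 0]]

```text
time: 4.27
eef_pos: [0.621, -0.191, 0.0917]
tcp_rot: [0.924, 0.341, 0.058, 0.161]
contact_force: [0.1, 0.5, -2.1]
opening: 0.57
finger_force: 64.7
```

Request:
step_arm:
  increments:
    - [[0, 0, 0], [0, 0, 0]]
    - [[0, 0, 0], [0, 0, 0]]
    - [[0, 0, 0], [0, 0, 0]]

```text
time: 4.52
eef_pos: [0.6212, -0.1904, 0.0942]
tcp_rot: [0.924, 0.341, 0.059, 0.161]
contact_force: [0.9, -0.8, -2.4]
opening: 0.568
finger_force: 64.7
```

```bash
cat > rel.py <<'E'
from h import *
np.set_printoptions(precision=4,suppress=True)
yaw,O=-.865,np.array([.6055,-.1725,.043]);Rm=(R.from_euler('z',yaw)*R.from_euler('y',-np.radians(20))).as_matrix()
def where():
    st=readout.get_state();T=R.from_quat(st["tcp_rot"]).as_matrix();D=R.from_euler('z',np.pi/2)
    W=Rm@np.c_[[0,1,0],[1,0,0],[0,0,-1]]
    print("tcp in rest mm",(np.array(st["eef_pos"])-O)@Rm*1000,"rotvec still to do",R.from_matrix(W@T.T).as_rotvec(),"F rest",np.array(st["contact_force"])@Rm,"t",st["time"],"op",st["opening"])
if __name__=="__main__":where();print(Rm)
E
python3 rel.py; python3 - <<'E'
from h import *
snap("wrist","w4")
E
```

```text
tcp in rest mm [39.9501  0.3396 39.9921] rotvec still to do [-0.0022 -0.0041 -0.0004] F rest [ 0.3237  0.1873 -2.6227] t 4.5167 op 0.5682670523394381
[[ 0.6095  0.7611 -0.2218]
 [-0.7152  0.6486  0.2603]
 [ 0.342   0.      0.9397]]
```

View pics/w4.png

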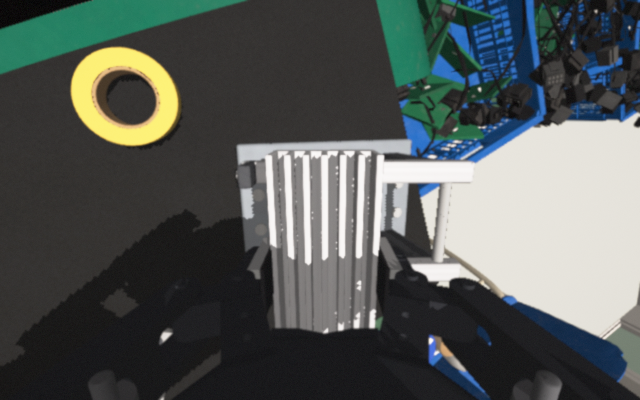

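Wrist view: the heat sink is square over the rest, toe at (246,175) just clear of its lower side and the rails running off to (470,170). Now lowering along the slope's normal.

Request:
step_arm:
  increments:
    - [[2.6, -3, -11], [0, 0, 0]]
    - [[2.6, -3, -11], [0, 0, 0]]
    - [[2, -2.4, -9], [0, 0, 0]]
    - [[0, 0, 0], [0, 0, 0]]
    - [[0, 0, 0], [0, 0, 0]]

```text
time: 4.98
eef_pos: [0.6289, -0.1994, 0.0636]
tcp_rot: [0.924, 0.341, 0.059, 0.162]
contact_force: [-0.1, -0.5, -1.8]
opening: 0.572
finger_force: 64.7
```

```bash
python3 rel.py|head -1
```

```text
tcp in rest mm [40.5711  0.3876  7.1861] rotvec still to do [-0.001  -0.003  -0.0007] F rest [-0.338  -0.4112 -1.8017] t 4.9833 op 0.5716735175169825
```

Request:
step_arm:
  increments:
    - [[0.2, -0.3, -1], [0, 0, 0]]
    - [[0.2, -0.3, -1], [0, 0, 0]]
    - [[0, 0, 0], [0, 0, 0]]
    - [[0, 0, 0], [0, 0, 0]]

```text
time: 5.32
eef_pos: [0.6304, -0.2003, 0.0637]
tcp_rot: [0.924, 0.341, 0.06, 0.163]
contact_force: [0.4, -0.0, -1.5]
opening: 0.568
finger_force: 64.7
```

```bash
python3 rel.py|head -1
```

```text
tcp in rest mm [42.1425  0.8936  6.741 ] rotvec still to do [ 0.0004  0.0003 -0.001 ] F rest [-0.272   0.2666 -1.5225] t 5.3167 op 0.5684927198661405
```

Request:
step_arm:
  increments:
    - [[0.2, -0.3, -1], [0, 0, 0]]
    - [[0.2, -0.3, -1], [0, 0, 0]]
    - [[0, 0, 0], [0, 0, 0]]
    - [[0, 0, 0], [0, 0, 0]]

```text
time: 5.65
eef_pos: [0.6305, -0.2009, 0.0613]
tcp_rot: [0.924, 0.341, 0.06, 0.163]
contact_force: [0.1, 0.3, -3.2]
opening: 0.573
finger_force: 64.7
```

Request:
step_arm:
  increments:
    - [[0.2, -0.3, -1], [0, 0, 0]]
    - [[0.2, -0.3, -1], [0, 0, 0]]
    - [[0, 0, 0], [0, 0, 0]]
    - [[0, 0, 0], [0, 0, 0]]

```text
time: 5.98
eef_pos: [0.6309, -0.2012, 0.0605]
tcp_rot: [0.924, 0.341, 0.06, 0.163]
contact_force: [-6.4, 3.1, 5.7]
opening: 0.567
finger_force: 65.7
```

```bash
python3 rel.py|head -1
```

```text
tcp in rest mm [41.9976  0.6635  3.3837] rotvec still to do [ 0.0002 -0.001  -0.0007] F rest [-4.2333 -2.8732  7.5621] t 5.9833 op 0.5670954392982184
```

Request:
step_arm:
  increments:
    - [[-0.2, 0.2, 1], [0, 0, 0]]
    - [[-2, 2.4, -1.1], [0, 0, 0]]
    - [[-2, 2.4, -1.1], [0, 0, 0]]
    - [[-2, 2.4, -1.1], [0, 0, 0]]
    - [[-1.8, 2.1, -1.1], [0, 0, 0]]
    - [[0, 0, 0], [0, 0, 0]]
    - [[0, 0, 0], [0, 0, 0]]

```text
time: 6.57
eef_pos: [0.623, -0.1916, 0.0561]
tcp_rot: [0.924, 0.341, 0.06, 0.163]
contact_force: [-1.3, 1.9, 1.8]
opening: 0.57
finger_force: 65.1
```

```bash
python3 rel.py|head -1
```

```text
tcp in rest mm [28.8422  0.949   3.4472] rotvec still to do [-0.     -0.0001 -0.0012] F rest [-1.517   0.236   2.4225] t 6.5667 op 0.569995891329846
```

Request:
step_arm:
  increments:
    - [[-1.2, 1.4, -0.7], [0, 0, 0]]
    - [[0, 0, 0], [0, 0, 0]]
    - [[0, 0, 0], [0, 0, 0]]

```text
time: 6.82
eef_pos: [0.6221, -0.1906, 0.0556]
tcp_rot: [0.924, 0.341, 0.06, 0.163]
contact_force: [-0.5, 1.0, 0.6]
opening: 0.576
finger_force: 65.2
```

```bash
python3 rel.py|head -1
```

```text
tcp in rest mm [27.3492  0.8948  3.4277] rotvec still to do [ 0.0003  0.0006 -0.001 ] F rest [-0.8532  0.2399  0.9455] t 6.8167 op 0.5756308611255678
```

Request:
step_arm:
  increments:
    - [[-1.2, 1.4, -0.7], [0, 0, 0]]
    - [[0, 0, 0], [0, 0, 0]]
    - [[0, 0, 0], [0, 0, 0]]

```text
time: 7.07
eef_pos: [0.621, -0.1893, 0.0549]
tcp_rot: [0.924, 0.341, 0.06, 0.163]
contact_force: [0.4, -0.2, 2.5]
opening: 0.569
finger_force: 65.2
```

```bash
python3 rel.py|head -1
```

```text
tcp in rest mm [25.5161  0.8567  3.3963] rotvec still to do [ 0.0005  0.0008 -0.001 ] F rest [1.2362 0.2179 2.1632] t 7.0667 op 0.5690610520183761
```

Request:
step_arm:
  increments:
    - [[-0.9, 1.1, -0.5], [0, 0, 0]]
    - [[0, 0, 0], [0, 0, 0]]
    - [[0, 0, 0], [0, 0, 0]]

```text
time: 7.32
eef_pos: [0.62, -0.1882, 0.0544]
tcp_rot: [0.924, 0.341, 0.06, 0.163]
contact_force: [-0.3, -0.5, 3.2]
opening: 0.573
finger_force: 65.2
```

```bash
python3 rel.py|head -1
```

```text
tcp in rest mm [23.981   0.8177  3.3972] rotvec still to do [ 0.0005  0.0005 -0.001 ] F rest [ 1.2439 -0.5273  2.9446] t 7.3167 op 0.5725196635130656
```

Request:
step_arm:
  increments:
    - [[-0.9, 1.1, -0.5], [0, 0, 0]]
    - [[0, 0, 0], [0, 0, 0]]
    - [[0, 0, 0], [0, 0, 0]]

```text
time: 7.57
eef_pos: [0.619, -0.1871, 0.0539]
tcp_rot: [0.924, 0.341, 0.06, 0.163]
contact_force: [0.8, -0.9, 3.9]
opening: 0.57
finger_force: 65.3
```

```bash
python3 rel.py|head -1
```

```text
tcp in rest mm [22.352   0.8344  3.4125] rotvec still to do [ 0.0004  0.0003 -0.001 ] F rest [2.4684 0.069  3.2299] t 7.5667 op 0.570231849967307
```

Request:
step_arm:
  increments:
    - [[-0.9, 1.1, -0.5], [0, 0, 0]]
    - [[0, 0, 0], [0, 0, 0]]
    - [[0, 0, 0], [0, 0, 0]]

```text
time: 7.82
eef_pos: [0.6182, -0.1861, 0.0534]
tcp_rot: [0.924, 0.341, 0.06, 0.163]
contact_force: [1.9, -2.2, 4.0]
opening: 0.572
finger_force: 65.2
```

```bash
python3 rel.py|head -1
```

```text
tcp in rest mm [21.0342  0.8863  3.4087] rotvec still to do [ 0.0009  0.0005 -0.0017] F rest [ 4.0887 -0.0058  2.7936] t 7.8167 op 0.5715243257023017
```

Request:
step_arm:
  increments:
    - [[-0.9, 1.1, -0.5], [0, 0, 0]]
    - [[0, 0, 0], [0, 0, 0]]
    - [[0, 0, 0], [0, 0, 0]]

```text
time: 8.07
eef_pos: [0.6182, -0.186, 0.0535]
tcp_rot: [0.923, 0.341, 0.061, 0.165]
contact_force: [3.9, -5.7, 1.7]
opening: 0.569
finger_force: 64.8
```

```bash
python3 rel.py|head -1
```

```text
tcp in rest mm [20.9979  0.9414  3.4784] rotvec still to do [ 0.0027  0.0028 -0.0023] F rest [ 7.0557 -0.7434 -0.7078] t 8.0667 op 0.5686969119514514
```

Request:
step_arm:
  increments:
    - [[-0.9, 1.1, -0.5], [0, 0, 0]]
    - [[0, 0, 0], [0, 0, 0]]
    - [[0, 0, 0], [0, 0, 0]]

```text
time: 8.32
eef_pos: [0.6182, -0.1859, 0.0535]
tcp_rot: [0.923, 0.341, 0.062, 0.166]
contact_force: [7.3, -8.5, -0.3]
opening: 0.571
finger_force: 64.5
```

```bash
python3 rel.py|head -1
```

```text
tcp in rest mm [20.9721  0.9677  3.571 ] rotvec still to do [ 0.0044  0.0052 -0.0027] F rest [10.4464  0.0064 -4.1597] t 8.3167 op 0.5709001095551504
```

Request:
step_arm:
  increments:
    - [[1.2, -1.4, 0.7], [0, 0, 0]]
    - [[0, 0, 0], [0, 0, 0]]
    - [[0, 0, 0], [0, 0, 0]]

```text
time: 8.57
eef_pos: [0.6182, -0.186, 0.0534]
tcp_rot: [0.924, 0.341, 0.061, 0.164]
contact_force: [3.9, -5.4, 2.1]
opening: 0.571
finger_force: 65.0
```

```bash
python3 rel.py|head -1
```

```text
tcp in rest mm [20.9745  0.926   3.4459] rotvec still to do [ 0.0022  0.0019 -0.0021] F rest [ 6.9174 -0.5352 -0.2807] t 8.5667 op 0.571080899359869
```

Request:
step_arm:
  increments:
    - [[0, 0, 0], [0, 0, 0]]
    - [[0, 0, 0], [0, 0, 0]]
    - [[0, 0, 0], [0, 0, 0]]
    - [[0, 0, 0], [0, 0, 0]]
    - [[0, 0, 0], [0, 0, 0]]
    - [[0, 0, 0], [0, 0, 0]]
  fingers: 0.7

```text
time: 9.07
eef_pos: [0.6168, -0.1847, 0.0522]
tcp_rot: [0.924, 0.341, 0.059, 0.162]
contact_force: [-0.7, 0.2, -0.9]
opening: 0.846
finger_force: 0.0
```

Request:
step_arm:
  increments:
    - [[-2, 2.4, 9], [0, 0, 0]]
    - [[-5, 6, 21], [0, 0, 0]]
    - [[-6, 7, 26], [0, 0, 0]]
    - [[-6, 7, 26], [0, 0, 0]]
    - [[-6, 7, 26], [0, 0, 0]]
    - [[0, 0, 0], [0, 0, 0]]
    - [[0, 0, 0], [0, 0, 0]]

```text
time: 9.65
eef_pos: [0.5934, -0.1556, 0.1639]
tcp_rot: [0.924, 0.341, 0.062, 0.165]
contact_force: [-0.3, -0.2, -0.6]
opening: 0.851
finger_force: 0.0
```

```bash
python3 rel.py|head -1; python3 - <<'E'
from h import *
import pickle
im,C,st=snap("wrist","w5");pickle.dump((C,st),open("w5.pkl","wb"));print(st["eef_pos"])
E
```

```text
tcp in rest mm [ 21.8439   1.7282 120.7083] rotvec still to do [ 0.0018  0.0046 -0.0016] F rest [-0.2576 -0.3108 -0.5646] t 9.65 op 0.8510104752676275
[ 0.59335079 -0.15558011  0.16389981]
```

View pics/w5.png

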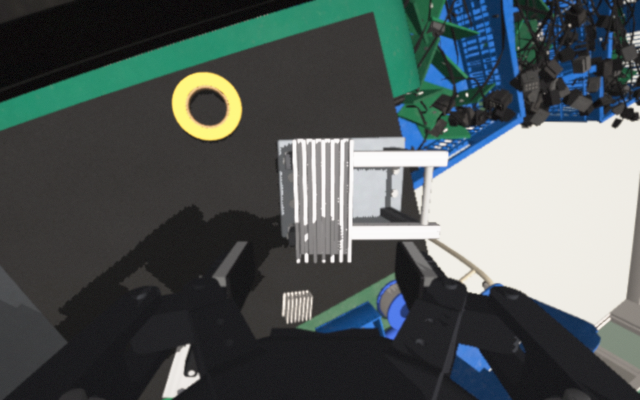

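Wrist view: the heat sink lies square on both rails (spans (293..352, 138..262)), toes hidden behind its lower side, and uphill rails are free from column 355 to 445. Measuring it against the rails.

```bash
cat > chk.py <<'E'
from rel import *
import pickle
C,st=pickle.load(open("w5.pkl","rb"));im=cv2.imread("pics/w5.png");g=cv2.cvtColor(im,cv2.COLOR_BGR2GRAY)
def inrest(px,z):p0=O+Rm[:,2]*z;return (cast(C,px,n=Rm[:,2],p0=p0)-O)@Rm*1000
def run(box,th,z,k):
    x0,y0,x1,y1=box;m=np.zeros_like(g);m[y0:y1,x0:x1]=(g[y0:y1,x0:x1]>th)*255
    if k:m=cv2.morphologyEx(m,cv2.MORPH_CLOSE,np.ones((k,k)))
    c=max(cv2.findContours(m,0,1)[0],key=cv2.contourArea).reshape(-1,2)
    return cv2.minAreaRect(inrest(c,z)[:,:2].astype(np.float32))
for th in(150,190,215):print("sink",run((286,130,355,270),th,.025,11))
for th in(200,225,240):print("L",run((362,145,425,170),th,.001,0),"R",run((362,222,425,243),th,.001,0))
E
python3 chk.py
```

```text
sink ((21.080068588256836, -0.10632705688476562), (55.59942626953125, 111.61430358886719), 1.578424096107483)
sink ((21.092641830444336, 0.3040618896484375), (55.549583435058594, 110.46939849853516), 1.5783634185791016)
sink ((23.40606689453125, 0.3832054138183594), (52.07025146484375, 109.70958709716797), 0.5634849667549133)
L ((86.38685607910156, 34.60849380493164), (57.45657730102539, 16.196941375732422), 1.113511562347412) R ((90.95856475830078, -35.517974853515625), (12.612557411193848, 61.98057174682617), 89.78299713134766)
L ((86.35436248779297, 36.28010177612305), (57.663536071777344, 11.890212059020996), 0.15507103502750397) R ((90.92622375488281, -35.515785217285156), (12.594877243041992, 61.830379486083984), 89.80105590820312)
L ((86.33390808105469, 36.00615310668945), (57.366641998291016, 11.659842491149902), 1.1757011413574219) R ((90.92491149902344, -36.009864807128906), (11.52083969116211, 61.821468353271484), 89.84965515136719)
```

Request:
step_arm:
  increments:
    - [[0, 0, 15], [0.0664, 0.0566, 0]]
    - [[-5, 0, 15], [0.0664, 0.0566, 0]]
    - [[-10, 0, 6], [0.0664, 0.0566, 0]]
    - [[-10, 0, 0], [0.0664, 0.0566, 0]]
    - [[-14, -4, 0], [0, 0, 0.12]]
    - [[-14, -4, 0], [0, 0, 0.12]]
    - [[-14, -4, 0], [0, 0, 0.12]]
    - [[-14, -4, 0], [0, 0, 0.12]]
  fingers: 1

```text
time: 10.37
eef_pos: [0.5097, -0.1717, 0.1943]
tcp_rot: [0.828, 0.561, -0.001, -0.002]
contact_force: [-0.2, -0.1, -0.6]
opening: 0.999
finger_force: 0.0
```

Request:
step_arm:
  increments:
    - [[-14, -4, 0], [0, 0, 0.12]]
    - [[-14, -4, 0], [0, 0, 0.12]]
    - [[-14, -4, 0], [0, 0, 0.12]]
    - [[-14, -4, 0], [0, 0, 0.12]]
    - [[-14, -2, 0], [0, 0, 0.12]]
    - [[-10, 0, 0], [0, 0, 0.11]]
    - [[0, 0, 0], [0, 0, 0]]
    - [[0, 0, 0], [0, 0, 0]]

```text
time: 11.03
eef_pos: [0.4307, -0.1895, 0.1954]
tcp_rot: [0.585, 0.811, 0.0, -0.001]
contact_force: [0.3, 0.4, 0.7]
opening: 0.995
finger_force: 0.0
```

```bash
python3 - <<'E'
from h import *
import pickle
np.set_printoptions(precision=4,suppress=True)
im,C,st=snap("wrist","w6");pickle.dump((C,st),open("w6.pkl","wb"));print(st["eef_pos"],R.from_quat(st["tcp_rot"]).as_matrix(),st["qpos"],st["time"])
E
```

```text
[ 0.4307 -0.1895  0.1954] [[-0.3165  0.9486 -0.0017]
 [ 0.9486  0.3165  0.0015]
 [ 0.002  -0.0012 -1.    ]] [-0.6308 -0.142   2.0979  0.0002  1.188  -0.953 ] 11.0333
```

View pics/w6.png

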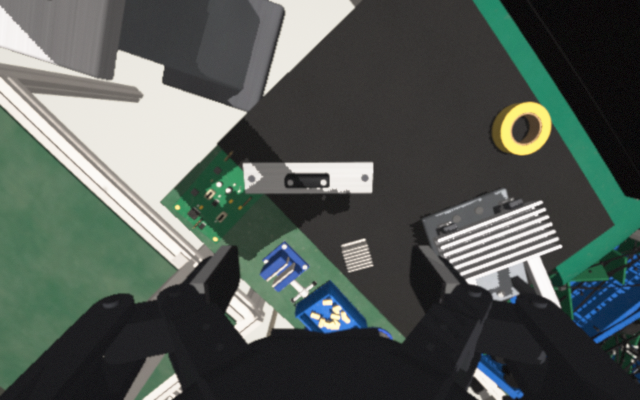

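Wrist view: straightedge horizontal in the picture, corners about (243,163)-(373,193), handle at (307,181). The heat sink is still on the rest at (500,240) with both toes visible at (430,228) and (505,195).

```bash
python3 - <<'E'
from h import *
import pickle
np.set_printoptions(precision=4,suppress=True)
C,st=pickle.load(open("w6.pkl","rb"));im=cv2.imread("pics/w6.png");g=cv2.cvtColor(im,cv2.COLOR_BGR2GRAY)
def f(m,z):
    c=max(cv2.findContours(m,0,1)[0],key=cv2.contourArea).reshape(-1,2)
    print(c.min(0),c.max(0),cv2.minAreaRect((cast(C,c,z)[:,:2]*1000).astype(np.float32)))
for th in(90,130,170):
    m=np.zeros_like(g);s=np.s_[155:200,225:385];m[s]=(g[s]>th)*255
    f(cv2.morphologyEx(m,cv2.MORPH_CLOSE,np.ones((5,5))),.009)
for th in(40,60,80):
    m=np.zeros_like(g);s=np.s_[170:192,278:335];m[s]=(g[s]<th)*255;f(m,.033)
    f(m,.02)
E
```

```text
[225 161] [373 199] ((399.69232177734375, -197.1383056640625), (176.0035400390625, 42.933372497558594), 20.88170623779297)
[285 162] [373 192] ((434.3932800292969, -184.41079711914062), (101.63331604003906, 35.442344665527344), 18.48842430114746)
[285 162] [372 192] ((434.2845153808594, -185.02297973632812), (100.56723022460938, 35.505393981933594), 19.17086410522461)
[285 174] [327 186] ((409.768798828125, -191.0720977783203), (45.56981658935547, 13.207962989807129), 18.434314727783203)
[285 174] [327 186] ((409.7850646972656, -193.82078552246094), (47.511592864990234, 13.770771026611328), 18.43421745300293)
[285 174] [327 187] ((409.9110107421875, -191.61032104492188), (45.658790588378906, 14.32235336303711), 18.437883377075195)
[285 174] [327 187] ((409.9332580566406, -194.3818817138672), (47.604393005371094, 14.93266487121582), 18.437862396240234)
[284 173] [328 187] ((409.76568603515625, -191.08609008789062), (47.810935974121094, 15.409514427185059), 18.436979293823242)
[284 173] [328 187] ((409.78167724609375, -193.83534240722656), (49.84825897216797, 16.066125869750977), 18.4368953704834)
```

Request:
step_arm:
  increments:
    - [[-10, -1.5, -30], [0, 0, 0]]
    - [[-10, -1, -35], [0, 0, 0]]
    - [[0, 0, -35], [0, 0, 0]]
    - [[0, 0, -35], [0, 0, 0]]
    - [[0, 0, -30], [0, 0, 0]]
    - [[0, 0, -17], [0, 0, 0]]
    - [[0, 0, 0], [0, 0, 0]]
    - [[0, 0, 0], [0, 0, 0]]

```text
time: 11.75
eef_pos: [0.4111, -0.1916, 0.0137]
tcp_rot: [0.583, 0.812, 0.0, -0.002]
contact_force: [0.1, 0.9, 0.1]
opening: 1.001
finger_force: 0.0
```

```bash
python3 - <<'E'
from h import *
st=readout.get_state();print(st["eef_pos"],st["qpos"],st["contact_force"],R.from_quat(st["tcp_rot"]).as_matrix())
E
```

```text
[ 0.41105386 -0.19161546  0.01371719] [-6.60600806e-01  1.14290473e-01  2.23681544e+00  8.43429054e-05
  7.93496352e-01 -9.85757195e-01] [0.08299102 0.93619494 0.13290815] [[-0.31939787  0.94761782 -0.00233957]
 [ 0.9476173   0.31940237  0.00189414]
 [ 0.00254219 -0.00161203 -0.99999547]]
```

Request:
step_arm:
  increments:
    - [[0, 0, -1], [0, 0, 0]]
    - [[0, 0, 0], [0, 0, 0]]
    - [[0, 0, 0], [0, 0, 0]]
    - [[0, 0, 0], [0, 0, 0]]
    - [[0, 0, 0], [0, 0, 0]]
    - [[0, 0, 0], [0, 0, 0]]
    - [[0, 0, 0], [0, 0, 0]]
    - [[0, 0, 0], [0, 0, 0]]
  fingers: -1
  grip_force: 70

```text
time: 12.42
eef_pos: [0.4128, -0.1933, 0.0158]
tcp_rot: [0.583, 0.812, -0.0, 0.002]
contact_force: [-0.1, 0.6, 5.8]
opening: 0.566
finger_force: 73.0
```

Request:
step_arm:
  increments:
    - [[0, 0, 20], [0, 0, 0]]
    - [[0, 0, 35], [0, 0, 0]]
    - [[0, 0, 40], [0, 0, 0]]
    - [[0, 0, 40], [0, 0, 0]]
    - [[5, 0, 25], [0, 0, 0]]
    - [[0, 0, 0], [0, 0, 0]]
    - [[0, 0, 0], [0, 0, 0]]
    - [[0, 0, 0], [0, 0, 0]]

```text
time: 13.08
eef_pos: [0.4151, -0.1913, 0.1721]
tcp_rot: [0.583, 0.812, 0.0, -0.001]
contact_force: [-0.5, 0.7, -2.6]
opening: 0.566
finger_force: 73.6
```

```bash
python3 - <<'E'
from h import *
np.set_printoptions(precision=4,suppress=True)
im,C,st=snap("wrist","w7");T=R.from_quat(st["tcp_rot"]).as_matrix();print(st["eef_pos"],T,st["contact_force"],st["opening"])
E
```

```text
[ 0.4151 -0.1913  0.1721] [[-0.3203  0.9473 -0.0024]
 [ 0.9473  0.3203  0.0017]
 [ 0.0024 -0.0017 -1.    ]] [-0.5203  0.6978 -2.6153] 0.5660575192741883
```

View pics/w7.png

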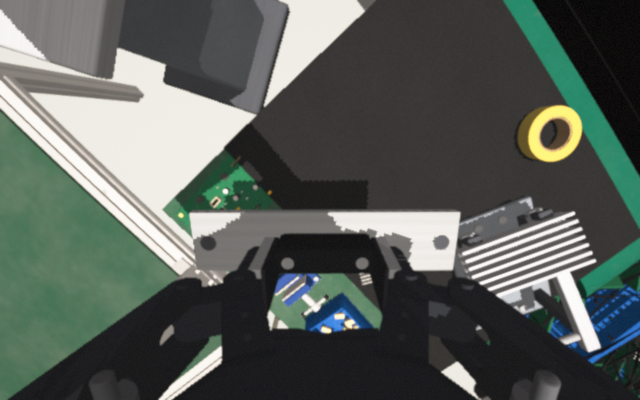

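Wrist view: the straightedge hangs level in the grip, near edge at row 211 from column 191 to 461, handle held by its ends. Checking its offset in the tool frame.

```bash
python3 - <<'E'
from h import *
np.set_printoptions(precision=4,suppress=True)
K,d,_=cam("top");c=cams.get_calibration("wrist");K=np.array([[c["fx"],0,c["cx"]],[0,c["fy"],c["cy"]],[0,0,1.]])
C=(K,np.array(c["distortion"]),np.array(c["T_tool_cam"]))
g=cv2.cvtColor(cv2.imread("pics/w7.png"),cv2.COLOR_BGR2GRAY).astype(int)
cols=[200,220,300,350,400,430,450];E=[(x,204+np.argmax(np.diff(g[204:216,x]))+.5) for x in cols];print(E)
for z in(-.003,0,.0035,.0068):
    P=cast(C,E,z);print(z,P[:,0],"slope",np.polyfit(P[:,1],P[:,0],1),cast(C,[(191,212),(461,212)],z)[:,1])
E
```

```text
[(200, np.float64(212.5)), (220, np.float64(212.5)), (300, np.float64(209.5)), (350, np.float64(211.5)), (400, np.float64(211.5)), (430, np.float64(211.5)), (450, np.float64(211.5))]
-0.003 [0.0215 0.0215 0.0231 0.022  0.022  0.022  0.022 ] slope [0.003 0.022] [-0.0688  0.07  ]
0 [0.0205 0.0205 0.0222 0.0211 0.0211 0.0211 0.021 ] slope [0.003  0.0211] [-0.0703  0.0715]
0.0035 [0.0194 0.0194 0.0211 0.02   0.0199 0.0199 0.0199] slope [0.003  0.0199] [-0.072   0.0733]
0.0068 [0.0183 0.0183 0.0201 0.0189 0.0189 0.0189 0.0189] slope [0.003  0.0189] [-0.0736  0.0749]
```

Request:
step_arm:
  increments:
    - [[15, -2, 0], [0, 0, 0.095]]
    - [[25, -3, 0], [0, 0, 0.095]]
    - [[28, -3, 0], [0, 0, 0.095]]
    - [[28, -3, 0], [0, 0, 0.094]]
    - [[28, -3, 0], [-0.0443, -0.0377, 0]]
    - [[28, -3, 0], [-0.0443, -0.0377, 0]]
    - [[28, -3, 0], [-0.0443, -0.0377, 0]]
    - [[28, -3, 0], [-0.0443, -0.0377, 0]]

```text
time: 13.8
eef_pos: [0.6239, -0.2145, 0.1698]
tcp_rot: [0.417, 0.902, -0.049, 0.103]
contact_force: [0.9, -0.1, -2.1]
opening: 0.561
finger_force: 73.7
```

Request:
step_arm:
  increments:
    - [[15, -2, -5], [-0.0443, -0.0377, 0]]
    - [[7, -1.5, -15], [-0.0443, -0.0377, 0]]
    - [[0, 0, -15], [0, 0, 0]]
    - [[0, 0, -14], [0, 0, 0]]
    - [[0, 0, 0], [0, 0, 0]]
    - [[0, 0, 0], [0, 0, 0]]
    - [[0, 0, 0], [0, 0, 0]]

```text
time: 14.38
eef_pos: [0.6462, -0.219, 0.1246]
tcp_rot: [0.413, 0.894, -0.073, 0.157]
contact_force: [1.3, -0.8, -2.1]
opening: 0.561
finger_force: 73.6
```

```bash
sed -i 's/\[\[0,1,0\],\[1,0,0\],\[0,0,-1\]\]/[[-1,0,0],[0,1,0],[0,0,-1]]/' rel.py; python3 rel.py
```

```text
tcp in rest mm [86.0127  0.8172 55.494 ] rotvec still to do [-0.0002 -0.0003  0.0012] F rest [ 0.6459  0.4865 -2.4822] t 14.3833 op 0.5612362107221998
[[ 0.6095  0.7611 -0.2218]
 [-0.7152  0.6486  0.2603]
 [ 0.342   0.      0.9397]]
```

Request:
step_arm:
  increments:
    - [[0, 0, -12], [0, 0, 0]]
    - [[0, -0.4, -13], [0, 0, 0]]
    - [[0, -0.3, -12], [0, 0, 0]]
    - [[0, 0, 0], [0, 0, 0]]
    - [[0, 0, 0], [0, 0, 0]]
    - [[0, 0, 0], [0, 0, 0]]

```text
time: 14.88
eef_pos: [0.6463, -0.2194, 0.0874]
tcp_rot: [0.413, 0.894, -0.073, 0.157]
contact_force: [-0.4, -0.6, -2.4]
opening: 0.565
finger_force: 73.6
```

```bash
python3 rel.py|head -1; python3 -c "
from h import *
snap('wrist','w8')"
```

```text
tcp in rest mm [73.582   0.6158 20.5065] rotvec still to do [-0.0001 -0.0002  0.0007] F rest [-0.647  -0.6294 -2.3359] t 14.8833 op 0.5653041970145924
```

View pics/w8.png

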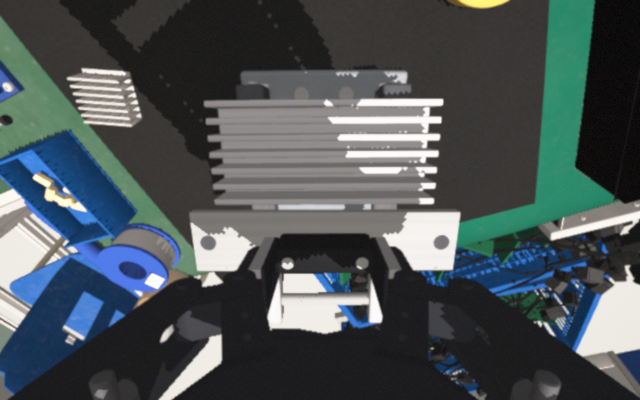

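Wrist view: the straightedge hangs parallel to the heat sink and centred on it, with a small gap (rows 203–211). Both toes show at (253,90) and (397,90). Lowering to the rails.

Request:
step_arm:
  increments:
    - [[0.5, -0.5, -2], [0, 0, 0]]
    - [[0.4, -0.5, -2], [0, 0, 0]]
    - [[0, 0, 0], [0, 0, 0]]
    - [[0, 0, 0], [0, 0, 0]]

```text
time: 15.27
eef_pos: [0.6472, -0.2204, 0.0838]
tcp_rot: [0.413, 0.894, -0.073, 0.158]
contact_force: [0.5, -0.0, -2.1]
opening: 0.561
finger_force: 73.6
```

```bash
python3 rel.py|head -1
```

```text
tcp in rest mm [73.6036  0.6514 16.576 ] rotvec still to do [-0.     -0.      0.0008] F rest [-0.4318  0.3508 -2.0713] t 15.2667 op 0.5607895427047791
```

Request:
step_arm:
  increments:
    - [[0.2, -0.3, -1], [0, 0, 0]]
    - [[0.2, -0.3, -1], [0, 0, 0]]
    - [[0, 0, 0], [0, 0, 0]]
    - [[0, 0, 0], [0, 0, 0]]

```text
time: 15.6
eef_pos: [0.6477, -0.221, 0.0819]
tcp_rot: [0.413, 0.894, -0.073, 0.158]
contact_force: [-0.1, 0.4, -2.2]
opening: 0.56
finger_force: 73.7
```

```bash
python3 rel.py|head -1
```

```text
tcp in rest mm [73.7102  0.6751 14.5236] rotvec still to do [0.0001 0.0003 0.0008] F rest [-1.1079  0.1364 -1.9283] t 15.6 op 0.5597297281986199
```

Request:
step_arm:
  increments:
    - [[0.2, -0.3, -1], [0, 0, 0]]
    - [[0.2, -0.3, -1], [0, 0, 0]]
    - [[0, 0, 0], [0, 0, 0]]
    - [[0, 0, 0], [0, 0, 0]]

```text
time: 15.93
eef_pos: [0.6478, -0.2211, 0.0817]
tcp_rot: [0.413, 0.894, -0.073, 0.157]
contact_force: [-8.5, 4.3, 8.9]
opening: 0.561
finger_force: 75.1
```

```bash
python3 rel.py|head -1
```

```text
tcp in rest mm [73.7952  0.6525 14.3339] rotvec still to do [-0.     -0.0012  0.0007] F rest [-5.2199 -3.6293 11.3941] t 15.9333 op 0.5610048664245705
```

Request:
step_arm:
  increments:
    - [[0.2, -0.3, -1], [0, 0, 0]]
    - [[0, 0, 0], [0, 0, 0]]
    - [[0, 0, 0], [0, 0, 0]]

```text
time: 16.18
eef_pos: [0.6478, -0.2211, 0.0816]
tcp_rot: [0.413, 0.894, -0.073, 0.157]
contact_force: [-12.3, 6.7, 13.3]
opening: 0.562
finger_force: 75.8
```

```bash
python3 rel.py|head -1
```

```text
tcp in rest mm [73.7638  0.6463 14.2219] rotvec still to do [-0.0004 -0.0019  0.0012] F rest [-7.7287 -5.014  16.9333] t 16.1833 op 0.5622548037109161
```

Request:
step_arm:
  increments:
    - [[-0.4, 0.5, 1.9], [0, 0, 0]]
    - [[-1.5, 1.8, -0.9], [0, 0, 0]]
    - [[-1.5, 1.8, -0.9], [0, 0, 0]]
    - [[-1, 1.1, -0.6], [0, 0, 0]]
    - [[0, 0, 0], [0, 0, 0]]
    - [[0, 0, 0], [0, 0, 0]]

```text
time: 16.68
eef_pos: [0.6454, -0.2174, 0.0801]
tcp_rot: [0.413, 0.894, -0.073, 0.16]
contact_force: [0.2, -1.1, 6.1]
opening: 0.558
finger_force: 74.4
```

```bash
python3 rel.py|head -1
```

```text
tcp in rest mm [69.1158  1.2621 14.3322] rotvec still to do [0.0017 0.0043 0.0006] F rest [ 2.9461 -0.5785  5.3952] t 16.6833 op 0.558293067210298
```

Request:
step_arm:
  increments:
    - [[-0.6, 0.7, -0.3], [0, 0, 0]]
    - [[0, 0, 0], [0, 0, 0]]
    - [[0, 0, 0], [0, 0, 0]]

```text
time: 16.93
eef_pos: [0.6449, -0.2168, 0.0798]
tcp_rot: [0.413, 0.894, -0.073, 0.16]
contact_force: [0.9, -0.9, 5.8]
opening: 0.562
finger_force: 74.4
```

```bash
python3 rel.py|head -1
```

```text
tcp in rest mm [68.2314  1.2523 14.3415] rotvec still to do [0.0018 0.0044 0.0006] F rest [3.1748 0.1594 4.9949] t 16.9333 op 0.56231406629142
```

Request:
step_arm:
  increments:
    - [[-0.6, 0.7, -0.3], [0, 0, 0]]
    - [[0, 0, 0], [0, 0, 0]]
    - [[0, 0, 0], [0, 0, 0]]

```text
time: 17.18
eef_pos: [0.6442, -0.216, 0.0795]
tcp_rot: [0.413, 0.894, -0.073, 0.16]
contact_force: [0.6, -0.4, 5.5]
opening: 0.562
finger_force: 74.4
```

```bash
python3 rel.py|head -1
```

```text
tcp in rest mm [67.2431  1.2429 14.3555] rotvec still to do [0.0018 0.0044 0.0006] F rest [2.5016 0.1853 4.9461] t 17.1833 op 0.5616054529476152
```

Request:
step_arm:
  increments:
    - [[-0.6, 0.7, -0.3], [0, 0, 0]]
    - [[0, 0, 0], [0, 0, 0]]
    - [[-0.6, 0.7, -0.3], [0, 0, 0]]
    - [[0, 0, 0], [0, 0, 0]]
    - [[0, 0, 0], [0, 0, 0]]

```text
time: 17.6
eef_pos: [0.6433, -0.2151, 0.0791]
tcp_rot: [0.413, 0.894, -0.073, 0.161]
contact_force: [3.5, -3.1, 4.6]
opening: 0.564
finger_force: 74.2
```

```bash
python3 rel.py|head -1
```

```text
tcp in rest mm [65.8328  1.2004 14.4134] rotvec still to do [ 0.0028  0.0051 -0.0003] F rest [5.8969 0.6871 2.7506] t 17.6 op 0.5644991756429383
```

Request:
step_arm:
  increments:
    - [[-0.6, 0.7, -0.3], [0, 0, 0]]
    - [[0, 0, 0], [0, 0, 0]]
    - [[0, 0, 0], [0, 0, 0]]

```text
time: 17.85
eef_pos: [0.6433, -0.2148, 0.0791]
tcp_rot: [0.412, 0.894, -0.073, 0.161]
contact_force: [3.9, -3.8, 5.0]
opening: 0.559
finger_force: 74.1
```

```bash
python3 rel.py|head -1
```

```text
tcp in rest mm [65.591   1.3099 14.5104] rotvec still to do [ 0.0043  0.0061 -0.0016] F rest [6.8075 0.467  2.8706] t 17.85 op 0.5593040810417207
```

Request:
step_arm:
  increments:
    - [[-0.6, 0.7, -0.3], [0, 0, 0]]
    - [[0, 0, 0], [0, 0, 0]]
    - [[0, 0, 0], [0, 0, 0]]

```text
time: 18.1
eef_pos: [0.6431, -0.2147, 0.0791]
tcp_rot: [0.412, 0.894, -0.074, 0.162]
contact_force: [5.7, -5.9, 4.4]
opening: 0.559
finger_force: 74.0
```

```bash
python3 rel.py|head -1
```

```text
tcp in rest mm [65.4434  1.2836 14.6083] rotvec still to do [ 0.0054  0.0074 -0.002 ] F rest [9.2114 0.5337 1.3066] t 18.1 op 0.5590668515060426
```

Request:
step_arm:
  increments:
    - [[0.8, -0.9, 0.4], [0, 0, 0]]
    - [[0, 0, 0], [0, 0, 0]]
    - [[0, 0, 0], [0, 0, 0]]

```text
time: 18.35
eef_pos: [0.6432, -0.2148, 0.079]
tcp_rot: [0.412, 0.894, -0.073, 0.161]
contact_force: [3.4, -3.7, 4.8]
opening: 0.564
finger_force: 74.3
```

```bash
python3 rel.py|head -1
```

```text
tcp in rest mm [65.6119  1.2609 14.4665] rotvec still to do [ 0.0038  0.0055 -0.0013] F rest [6.3578 0.2461 2.811 ] t 18.35 op 0.5644035178094542
```

Request:
step_arm:
  increments:
    - [[0, 0, 0], [0, 0, 0]]
    - [[0, 0, 0], [0, 0, 0]]
    - [[0, 0, 0], [0, 0, 0]]
    - [[0, 0, 0], [0, 0, 0]]
    - [[0, 0, 0], [0, 0, 0]]
    - [[0, 0, 0], [0, 0, 0]]
  fingers: 0.6

```text
time: 18.85
eef_pos: [0.6404, -0.2129, 0.076]
tcp_rot: [0.413, 0.894, -0.073, 0.157]
contact_force: [0.6, -0.3, -0.4]
opening: 0.801
finger_force: 0.0
```

Request:
step_arm:
  increments:
    - [[-2, 2.4, 9], [0, 0, 0]]
    - [[-5, 6, 21], [0, 0, 0]]
    - [[-6, 7, 26], [0, 0, 0]]
    - [[-4, 4.8, 17], [0, 0, 0]]
    - [[0, 0, 0], [0, 0, 0]]
    - [[0, 0, 0], [0, 0, 0]]
    - [[0, 0, 0], [0, 0, 0]]

```text
time: 19.43
eef_pos: [0.6235, -0.193, 0.1491]
tcp_rot: [0.413, 0.894, -0.073, 0.157]
contact_force: [-0.7, 0.1, 0.9]
opening: 0.8
finger_force: 0.0
```

```bash
cat > fin.py <<'E'
from rel import *
import sys
im,C,st=snap("wrist",sys.argv[1]);where()
P=lambda a:proj(C,O+np.array([a])/1000@Rm.T)[0]
def inrest(px,z):return (cast(C,px,n=Rm[:,2],p0=O+Rm[:,2]*z)-O)@Rm*1000
g=cv2.cvtColor(im,cv2.COLOR_BGR2GRAY).astype(int)
def prof(y,xs,z):
    px=np.array([P((x,y,z)) for x in xs]);return [int(v) for v in cv2.remap(g.astype(np.float32),px[:,0].astype(np.float32)[None],px[:,1].astype(np.float32)[None],1)[0]]
xs=range(36,92,2);print("x",list(xs))
for y in(-65,-50,-40,-32,-25,25,32,40,50,65):print(y,prof(y,xs,7.5))
print("corners px",[P(a).round().tolist() for a in((46,-75,7.5),(46,75,7.5),(82,75,7.5),(82,-75,7.5),(46,-55,26),(46,55,26),(-4,55,26))])
E
python3 fin.py w9
```

```text
tcp in rest mm [61.3861  0.1527 89.6425] rotvec still to do [-0.0011 -0.0024  0.0011] F rest [ 0.0127 -0.1349 -0.4602] t 19.4833 op 0.803876117227312
x [36, 38, 40, 42, 44, 46, 48, 50, 52, 54, 56, 58, 60, 62, 64, 66, 68, 70, 72, 74, 76, 78, 80, 82, 84, 86, 88, 90]
-65 [25, 27, 28, 28, 30, 72, 213, 231, 228, 231, 234, 231, 213, 123, 109, 110, 111, 204, 232, 233, 233, 234, 231, 227, 87, 54, 54, 55]
-50 [125, 102, 193, 246, 143, 104, 155, 247, 238, 233, 235, 232, 231, 235, 235, 235, 235, 234, 234, 234, 235, 235, 233, 227, 80, 54, 53, 53]
-40 [129, 102, 194, 246, 133, 101, 162, 247, 235, 235, 236, 234, 232, 236, 237, 236, 236, 236, 236, 236, 237, 236, 235, 239, 247, 248, 248, 247]
-32 [123, 102, 196, 246, 138, 101, 163, 248, 234, 235, 237, 234, 233, 237, 237, 236, 236, 237, 236, 237, 238, 237, 236, 240, 250, 250, 250, 250]
-25 [131, 102, 198, 246, 137, 101, 163, 247, 156, 116, 118, 116, 108, 92, 56, 39, 42, 44, 44, 45, 47, 74, 204, 228, 81, 44, 44, 45]
25 [125, 101, 131, 136, 121, 101, 119, 146, 223, 239, 242, 237, 177, 74, 35, 35, 51, 58, 73, 84, 58, 63, 196, 210, 76, 44, 60, 70]
32 [126, 102, 139, 201, 136, 101, 189, 250, 232, 241, 242, 240, 241, 243, 241, 240, 239, 242, 241, 240, 242, 241, 241, 243, 251, 252, 252, 252]
40 [159, 103, 237, 239, 123, 101, 195, 250, 232, 241, 243, 241, 242, 244, 240, 240, 240, 242, 241, 241, 242, 242, 241, 242, 249, 247, 248, 248]
50 [121, 103, 240, 242, 146, 102, 196, 251, 240, 241, 242, 242, 242, 244, 241, 241, 240, 243, 241, 240, 242, 242, 242, 190, 92, 87, 88, 90]
65 [54, 54, 53, 54, 55, 110, 234, 240, 238, 241, 243, 243, 221, 127, 115, 116, 149, 239, 242, 240, 242, 242, 237, 187, 83, 67, 43, 42]
corners px [[232.0, 187.0], [418.0, 187.0], [414.0, 229.0], [236.0, 229.0], [251.0, 192.0], [399.0, 192.0], [404.0, 123.0]]
```

```bash
cat >> fin.py <<'E'
print("sink top profile")
xs=range(-10,54,2);print(list(xs))
for y in(-50,-40,-20,20,40,50):print(y,prof(y,xs,25.5))
ys=range(-62,63,2);f=lambda x:[int(g[tuple(P((x,y,25.5)).round().astype(int)[::-1])]) for y in ys]
print("along y",list(ys));[print(x,f(x)) for x in(44,45,46)]
ys=list(range(-84,-64,1))+list(range(64,84));P7=[int(g[tuple(P((76,y,7.5)).round().astype(int)[::-1])]) for y in ys];print("bar ends",list(zip(ys,P7)))
E
python3 fin.py w10|sed -n '/sink top/,$p'
```

```text
sink top profile
[-10, -8, -6, -4, -2, 0, 2, 4, 6, 8, 10, 12, 14, 16, 18, 20, 22, 24, 26, 28, 30, 32, 34, 36, 38, 40, 42, 44, 46, 48, 50, 52]
-50 [26, 26, 27, 35, 128, 126, 138, 125, 136, 121, 131, 114, 135, 124, 131, 107, 135, 126, 118, 105, 135, 127, 109, 118, 173, 157, 102, 126, 222, 231, 234, 234]
-40 [67, 55, 52, 54, 130, 128, 140, 127, 137, 134, 134, 115, 136, 128, 135, 108, 135, 127, 120, 107, 135, 130, 107, 153, 247, 141, 101, 182, 247, 233, 236, 235]
-20 [92, 93, 93, 93, 135, 129, 140, 121, 137, 131, 137, 112, 138, 135, 134, 107, 137, 138, 121, 142, 247, 165, 113, 163, 248, 130, 101, 186, 246, 129, 117, 117]
20 [92, 92, 93, 95, 137, 126, 137, 122, 138, 132, 137, 114, 136, 133, 135, 110, 135, 136, 115, 115, 134, 130, 102, 123, 136, 119, 100, 121, 149, 225, 194, 151]
40 [117, 81, 58, 90, 249, 206, 137, 149, 249, 164, 140, 136, 190, 152, 128, 131, 230, 146, 110, 165, 232, 165, 111, 212, 245, 128, 101, 211, 251, 240, 242, 242]
50 [51, 53, 52, 94, 249, 220, 189, 187, 251, 205, 182, 166, 250, 216, 174, 171, 250, 202, 140, 202, 249, 198, 106, 209, 247, 166, 102, 222, 251, 239, 243,
[... 1005 characters left out ...]
 248, 248, 249, 248, 248, 247, 246, 246, 246, 246, 247, 248, 247, 248, 248, 248, 248, 247, 248, 248, 248, 249, 248, 248, 212, 145, 150, 150, 202, 247, 250, 250, 250, 250, 251, 251, 251, 251, 251, 251, 250, 251, 250, 250, 240, 241, 241, 241]
bar ends [(-84, 53), (-83, 52), (-82, 54), (-81, 54), (-80, 52), (-79, 54), (-78, 54), (-77, 54), (-76, 55), (-75, 70), (-74, 134), (-73, 212), (-72, 234), (-71, 234), (-70, 234), (-69, 234), (-68, 234), (-67, 235), (-66, 234), (-65, 234), (64, 243), (65, 243), (66, 242), (67, 242), (68, 243), (69, 242), (70, 243), (71, 242), (72, 243), (73, 243), (74, 241), (75, 226), (76, 123), (77, 103), (78, 104), (79, 104), (80, 103), (81, 103), (82, 102), (83, 102)]
```

```bash
python3 -c "
from plant import sign_off
print(sign_off())"
```

```text
the job is handed in; nothing more can be done
None
```

The job is handed in at about 20 s of the 51 s: the heat sink lies fins up against both toe stops, and the straightedge lies flush along its uphill side (measured gap about 0 mm, skew about 0.004 rad). Both are released, the gripper is clear, and no verdict was returned at sign-off.

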